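Plant the wooden tulip in the hidden flower frog

TASK

Draw the wooden tulip up out of the small glass vase and plant it in the round stoneware vase nearby: deep inside, out of sight, lies a flower frog with three stem holes, so you will have to feel for one by sweeping the stem tip lightly over the frog in a growing spiral until it drops in. Keep hold of the tulip until it has dropped into a hole; when you have let go it must be fully home and stand upright on its own. Do not press hard on the stoneware, leave both vases standing where they are, and leave the other things on the ledge alone.

Things in the scene. Friction and masses are not known exactly. Their poses are not given: they have to be found in the camera images.
- tulip: rigid turned wooden tulip, 35 g: straight round stem 9 mm in diameter with a hemispherical foot, head 34 mm in diameter on top. Origin: lowest point of the stem, on its axis; z runs along the stem to the head. Bare stem from 0 to 136 mm, head 136 to 184 mm. Starts standing on the floor of the glass vase's bore, leaning a few degrees at most. Grip the stem 115 to 125 mm up, just under the head.
- stem_tip (a point): lowest point of the tulip's stem (the tulip's origin)
- glass_vase: small solid clear-glass bud vase, loose, a square block 54 x 54 mm, 62 mm tall, 0.45 kg, with one upright round bore 11 mm in diameter and 50 mm deep in the middle of its top. Origin at the centre of its underside, z up.
- vase: round white stoneware vase, loose but heavy (1.4 kg), 90 mm tall, 78 mm across the belly. Origin: centre of its underside, z up. Filling its bottom and bedded fast lies a dark iron flower frog; its flat top is 34 mm above the vase's underside. It has three upright blind holes 11.5 mm in diameter, 22 mm deep (hole floor 12 mm above the vase's underside); any one will do.
- vase_mouth (a point): centre of the vase's round mouth, level with the rim, 90 mm above its underside; mouth 42 mm in inner, 54 mm in outer diameter. The frog's top lies 56 mm below. Its holes are about 17 mm apart around a point a few mm off the vase's axis, turned differently each time, so their places are unknown: all within 13 mm of the axis, one of them within 8 mm.
- key_bowl: bystander: blue glazed key bowl, 120 mm across and 50 mm tall, origin at the centre of its underside
- sunglasses_case: bystander: black plastic sunglasses case, 66 x 160 x 45 mm (its y axis is the long one), origin at the centre of its underside
- bottle_opener: bystander: flat steel bottle opener, 140 mm long and 40 mm wide, 6 mm thick, lying along its x axis, origin about its middle on the underside
Things that resemble listed ones, but are neither listed nor needed, are in the scene too. Leave any turquoise look-alike of the glass_vase alone.

How it is judged:
By the outcome, as a careful person would: the job done as asked, in the order asked, and still so for the second after the job is handed in, with the robot touching nothing.
It also fails if it takes over 64 s, if anything falls off the work surface, if the arm or the gripper's body presses on something with over 40 N, if the wrist force passes 120 N, or if a joint passes its speed limit or range.

ROBOT

A 6-joint arm with a two-finger parallel gripper is mounted at the origin on the work surface. World frame = base frame: x ahead of the robot, y to its left, z up, the work surface at z = 0. Lengths are in m, angles in rad, forces in N, time in s.
With the tool pointing down it reaches from about 0.35 to 0.975 m from the base axis. Payload 4.9 kg.
Tool frame: the origin (TCP) lies on the centre line of the jaws, within the pads' length; the fingertips stand 14 mm ahead of it and the grasp point (between the pads) lies 5 mm behind it; z points along the fingers, y is the line along which they close (so a half turn about z gives the same grasp; the last joint's range is limited). The gripper opens to 85 mm and grips with 20 to 120 N. Pads are 22 mm wide; open, the fingers measure 114 mm over their backs; the gripper's body (76 mm by 85 mm) begins 54 mm behind the grasp point. The pads swing forward as they close: fully open they stand 13 mm farther back than shut.
Start: joints at [1.061, 0.053, 1.613, -0, 1.476, -0.119], TCP at [0.238, 0.578, 0.205] pointing down, gripper open.
Joint ranges: [-3.01, 3.01], [-1.01, 2.22], [0.06, 2.58], [-1.02, 4.17], [0.09, 2.62], [-3.14, 3.14]. Speed limits (rad/s): [2.57, 2.57, 3.14, 3.14, 3.14, 3.14].

INTERFACE

Orientations are given as a unit quaternion [w, x, y, z].
In Python, from plant import * gives the robot as it stands.
- The arm moves only by the tool send_rows, never from a script. Its argument "steps" is a list of rows, each an object with "translation": the shift along the tool's x, y, z in cm, a list of three; "delta_rot": the turn, a rotation vector about the tool's x, y, z in rad, a list of three; "jaw": the finger opening in cm, from 0 to 8.54. In form: [{"translation": [dx, dy, dz], "delta_rot": [rx, ry, rz], "jaw": jaw}, ...]. A call has exactly 8 rows; each row is the pose to reach, as a shift and turn from the pose commanded when the call began, along the tool's axes at that moment; what a row does not reach only later rows make up. A row lasts 1/10 s, in which the tool goes at most 50 mm and 8.59 degrees, less where a joint would pass 70% of its speed; a pose out of reach is approached as far as the arm can. A call with a gripper value outside its range is refused whole. The fingers move at their own pace and stop on an object; the grip force is fixed at half the most. Time passes only in rows, so rows that repeat a pose let the fingers close, or fill a call up. It gives the time, the measured TCP pose, the force, the opening and the grip force at its end, in the units of the state.
- state(): the state, without advancing time (a new reading comes with each control period).
- grab_frame(name): name is "side" or "top" or "wrist"; returns a dict with "pixels" (480x640x3 uint8, blue, green, red), "range_z" (480x640 float32, m along the optical axis (not along the pixel's ray), 0 where there is no reading), "fx", "fy", "cx", "cy" (pixels), "rvec" (rotation vector, rad) and "tvec" (3), from world to camera coordinates, as OpenCV has them. Camera axes: x right, y down, z forward; pixel columns grow to the right and rows downward; lengths in m; the calibration is good to about 2 mm. The wrist camera is an equidistant fisheye: a pixel r from the principal point sees the ray r / f radians off the axis. A picture is of the moment at which its call begins.
- job_done(): hands the job in; it is judged then, once.
The state is a dict: "time": time; "joint_pos": joint angles; "joint_vel": joint speeds; "joint_efforts": joint torques, N m; "tool_pos": TCP position; "tool_rot": TCP orientation; "contact_force": force on the tool from outside, world axes, zero at the start; "ft_torque": the same for the moment, N m; "gripper_width": opening from 0.0 (shut) to 1.0 (fully open); "grasp_force": force on a finger pad.
Only numpy, scipy, OpenCV 4.12 (cv2) and the standard library are available. Lean on these libraries where they do the work, as an engineer would, in place of code of your own. Each camera call takes 0.05 s, during which the arm holds its last target. There are 200 camera calls.

## Working session

There is one attempt and no reset: what is moved stays moved. The work goes in short steps, Python scripts to look and compute and a tool call to move; the robot and the scene stay as the last step left them, time stands still between calls to the robot, and variables do not carry over. Pictures are saved under pics/ and viewed, at most 10 in all, crops included, and the job is handed in when it is done.

Besides the shell and the picture viewer there is one more tool, called after "Emit:" as a command line: name --argument value ..., lists and objects as JSON in quotes. send_rows: Moves the arm, as the interface text tells. Its arguments: {"type":"object","properties":{"steps":{"type":"array","items":{"type":"object","properties":{"translation":{"type":"array","items":{"type":"number"}},"delta_rot":{"type":"array","items":{"type":"number"}},"jaw":{"type":"number"}}}}},"required":["steps"]}

```bash
mkdir -p pics; cat > h.py <<'E'
from plant import *
import numpy as np, cv2, pickle
from scipy.spatial.transform import Rotation as R
def grab(n,save=None):
    f=grab_frame(n)
    pickle.dump(f,open(f'/tmp/{n}.pkl','wb'))
    if save: cv2.imwrite(save,f['pixels'])
    return f
def load(n): return pickle.load(open(f'/tmp/{n}.pkl','rb'))
def ext(f): return R.from_rotvec(np.ravel(f['rvec'])).as_matrix(), np.ravel(f['tvec'])
def ray(f,u,v):
    Rm,t=ext(f); d=np.array([(u-f['cx'])/f['fx'],(v-f['cy'])/f['fy'],1.]); return -Rm.T@t, Rm.T@d
def atz(f,u,v,z):
    o,d=ray(f,u,v); return o+d*(z-o[2])/d[2]
def pt(f,u,v):
    o,d=ray(f,u,v); return o+d*f['range_z'][v,u]
def toolR(s): q=s['tool_rot']; return R.from_quat([q[1],q[2],q[3],q[0]]).as_matrix()
E
python3 - <<'E'
from h import *
a=grab('side','pics/side0.png');b=grab('top','pics/top0.png')
s=state();print(s)
for f in(a,b): print(f['fx'],f['cx'],f['cy'],ray(f,320,240))
E
```

```text
{'time': 0.1, 'joint_pos': array([ 1.06101612e+00,  5.33230230e-02,  1.61416912e+00, -1.38614477e-05,
        1.47598248e+00, -1.19015624e-01]), 'joint_vel': array([-0.00167444,  0.00057155, -0.00324221, -0.00078271,  0.00040487,
        0.00185689]), 'joint_efforts': array([ 1.31066690e-04, -3.94901025e+01, -3.71363819e+01, -1.62939764e-04,
        3.87077816e-03,  6.28793700e-06]), 'tool_pos': array([0.23777086, 0.57734206, 0.20415862]), 'tool_rot': array([-2.84432606e-04,  1.94140833e-01,  9.80973216e-01, -8.96992382e-04]), 'contact_force': array([-0.55004069,  0.14830424, -0.16089116]), 'ft_torque': array([-0.02452071, -0.01502656, -0.0339015 ]), 'grasp_force': 0.0, 'gripper_width': 1.0001317457121064}
466.1461767759233 319.06002296410054 239.79434851658385 (array([-0.00473836, -0.66912394,  0.70894453]), array([ 0.5494834 ,  0.62338892, -0.55628995]))
537.7991129344166 322.56299693389667 241.86773648978752 (array([0.43583217, 0.00285179, 1.33996071]), array([ 0.12961772,  0.01911446, -0.99139733]))
```

View pics/side0.png

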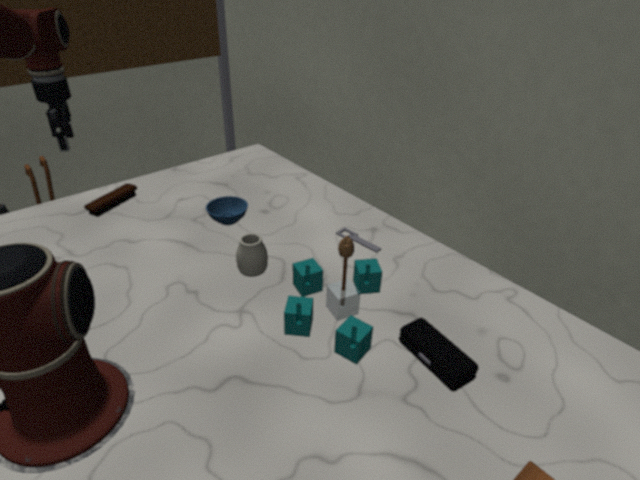

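View pics/top0.png

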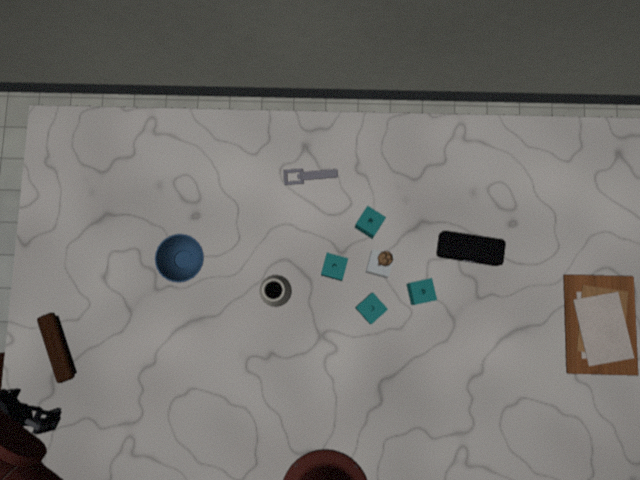

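The tulip stands in the clear block: side view (343,300), with the head at (346,245); top view block (379,262), head (385,258). Look-alikes to leave alone are the four turquoise blocks, top view (370,222), (335,266), (371,307) and (422,291). The stoneware mouth is at top (273,290). The head is too tall to fit under a tool that points straight down, so I'll grip from the side.

```bash
python3 - <<'E'
from h import *
b=load('top');a=load('side')
def crop(f,u0,u1,v0,v1,k): return cv2.resize(f['pixels'][v0:v1,u0:u1],None,fx=k,fy=k,interpolation=cv2.INTER_CUBIC)
A=crop(a,230,390,225,335,5);B=crop(b,250,410,235,325,5)
cv2.imwrite('pics/sidecrop.png',A);cv2.imwrite('pics/topcrop.png',B[:450])
print('head',pt(b,385,258),'glass',pt(b,373,268),atz(b,379,262,.062),'mouth',atz(b,273,290,.09),'rim',pt(b,263,290))
for n,u,v in [('t1',370,222),('t2',335,266),('t3',371,307),('t4',422,291),('case',470,247)]: print(n,pt(b,u,v))
print('head side',pt(a,346,243))
E
```

```text
head [ 0.55013105 -0.11481856  0.19565571] glass [ 0.53870945 -0.10016614  0.06412544] [ 0.55355693 -0.11440459  0.062     ] mouth [0.47966089 0.13280527 0.09      ] rim [0.47893365 0.15555523 0.09377993]
t1 [ 0.65015709 -0.09183576  0.0581905 ]
t2 [ 0.5453424  -0.01037121  0.01391064]
t3 [ 0.44712376 -0.10110259  0.00871845]
t4 [ 0.48913077 -0.22438198  0.01767208]
case [ 0.59714295 -0.33541374  0.04401092]
head side [ 0.5464176  -0.12290936  0.18541096]
```

View pics/sidecrop.png

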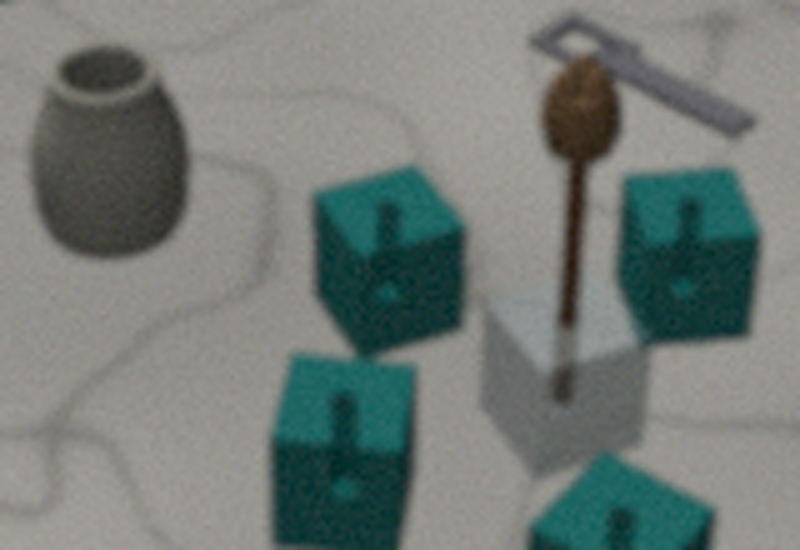

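View pics/topcrop.png

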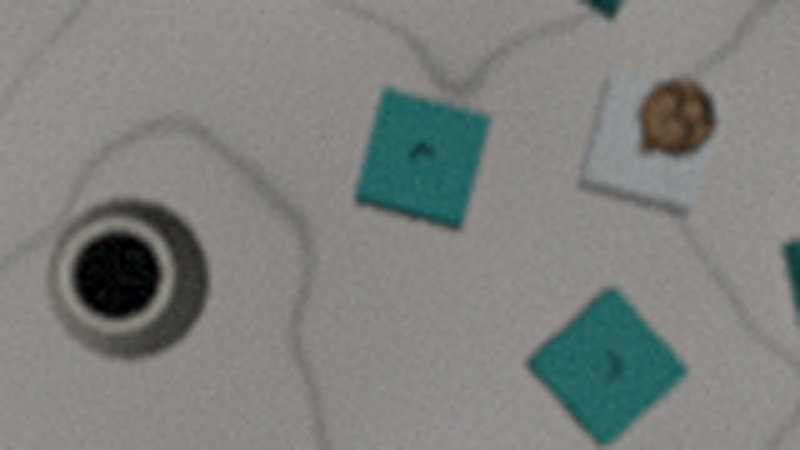

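The side crop shows the bare stem entering the clear block at crop (565,340) and meeting the head at (578,160). In the top crop the clear block's centre is about (650,143), the head (678,118) and the vase mouth (117,275).

```bash
python3 - <<'E'
from h import *
b=load('top');a=load('side')
print('glass',atz(b,380,263.6,.062),'head',atz(b,385.6,258.6,.172),'mouth',atz(b,273.4,290,.09))
print('side: head junction',atz(a,345.6,257,.148),'head ctr',atz(a,346.2,247,.172),'stem@glass top',atz(a,343.2,291,.062))
o,d=ray(a,251.2,239.5);print('mouth side',atz(a,251.2,239.8,.09))
s=state();print(toolR(s))
E
```

```text
glass [ 0.54979507 -0.11683087  0.062     ] head [ 0.55121416 -0.1185709   0.172     ] mouth [0.47968475 0.13187695 0.09      ]
side: head junction [ 0.55007657 -0.12092011  0.148     ] head ctr [ 0.55096133 -0.11976283  0.172     ] stem@glass top [ 0.54593214 -0.12495088  0.062     ]
mouth side [0.47868288 0.12608248 0.09      ]
[[-9.24618512e-01  3.80893405e-01 -9.06327235e-04]
 [ 3.80894426e-01  9.24617064e-01 -1.64941104e-03]
 [ 2.09755840e-04 -1.87029097e-03 -9.99998229e-01]]
```

Emit:
send_rows --steps '[{"translation": [0, 0, -4], "delta_rot": [0, 0.13, 0], "jaw": 8.5}, {"translation": [0, -2, -5], "delta_rot": [0, 0.26, 0], "jaw": 8.5}, {"translation": [0, -2, -5], "delta_rot": [0, 0.39, 0], "jaw": 8.5}, {"translation": [0, -2, -5], "delta_rot": [0, 0.52, 0], "jaw": 8.5}, {"translation": [0, -2, -5], "delta_rot": [0, 0.65, 0], "jaw": 8.5}, {"translation": [0, -2, -5], "delta_rot": [0, 0.78, 0], "jaw": 8.5}, {"translation": [0, -2, -5], "delta_rot": [0, 0.91, 0], "jaw": 8.5}, {"translation": [0, -2, -5], "delta_rot": [0, 1.04, 0], "jaw": 8.5}]'

```text
time: 0.9
tool_pos: [0.2311, 0.5592, 0.2555]
tool_rot: [-0.489, 0.169, 0.85, 0.097]
contact_force: [-1.1, 0.7, -0.7]
gripper_width: 0.997
grasp_force: 0.0
```

```bash
python3 - <<'E'
from h import *
s=state();print(s['joint_pos'],s['tool_pos'],s['tool_rot']);print(toolR(s))
E
```

```text
[ 0.6544895   0.21198673  1.61303756  0.89954432  1.86769141 -0.50335647] [0.23109322 0.55918307 0.25546218] [-0.48936407  0.16857947  0.85006592  0.09742534]
[[-4.64207544e-01  3.81960242e-01 -7.99135614e-01]
 [ 1.91254406e-01  9.24178533e-01  3.30629387e-01]
 [ 8.64831260e-01  6.42448794e-04 -5.02062226e-01]]
```

```bash
cat >> h.py <<'E'
def Rt(a=12,head=90):
    a,h=np.radians([a,head]); z=np.array([np.cos(a)*np.cos(h),np.cos(a)*np.sin(h),-np.sin(a)]); y=np.array([np.sin(h),-np.cos(h),0.]); return np.c_[np.cross(y,z),y,z]
def go(p,Rg,p0=None,R0=None):
    s=state(); R0=toolR(s) if R0 is None else R0; p0=s['tool_pos'] if p0 is None else p0
    print('T',np.round(R0.T@(np.array(p)-p0)*100,2),'rot',np.round(R.from_matrix(R0.T@Rg).as_rotvec(),3))
E
python3 - <<'E'
from h import *
go([.42,.25,.32],Rt())
E
```

```text
T [ -9.1  -21.35 -28.56] rot [-1.104  0.279  0.426]
```

Emit:
send_rows --steps '[{"translation": [-9.1, -21.4, -28.6], "delta_rot": [-1.104, 0.279, 0.426], "jaw": 8.5}, {"translation": [-9.1, -21.4, -28.6], "delta_rot": [-1.104, 0.279, 0.426], "jaw": 8.5}, {"translation": [-9.1, -21.4, -28.6], "delta_rot": [-1.104, 0.279, 0.426], "jaw": 8.5}, {"translation": [-9.1, -21.4, -28.6], "delta_rot": [-1.104, 0.279, 0.426], "jaw": 8.5}, {"translation": [-9.1, -21.4, -28.6], "delta_rot": [-1.104, 0.279, 0.426], "jaw": 8.5}, {"translation": [-9.1, -21.4, -28.6], "delta_rot": [-1.104, 0.279, 0.426], "jaw": 8.5}, {"translation": [-9.1, -21.4, -28.6], "delta_rot": [-1.104, 0.279, 0.426], "jaw": 8.5}, {"translation": [-9.1, -21.4, -28.6], "delta_rot": [-1.104, 0.279, 0.426], "jaw": 8.5}]'

```text
time: 1.7
tool_pos: [0.4224, 0.2468, 0.3226]
tool_rot: [-0.443, 0.547, 0.554, 0.444]
contact_force: [-0.2, -0.3, 0.4]
gripper_width: 0.997
grasp_force: 0.0
```

```bash
python3 - <<'E'
from h import *
s=state();print(s['joint_pos'],s['tool_pos']);print(toolR(s))
go([.45,-.15,.32],Rt())
go([.54,-.24,.28],Rt())
E
```

```text
[-0.29624033 -0.34249213  2.17822908  1.27833302  1.79630246 -0.3377279 ] [0.42238948 0.24676312 0.3226039 ]
[[-0.00779442  0.99996028 -0.00432344]
 [ 0.21261958  0.00588198  0.97711735]
 [ 0.97710397  0.00669681 -0.21265698]]
T [ -8.71   2.53 -38.72] rot [-0.004  0.005  0.008]
T [-14.6   11.45 -46.71] rot [-0.004  0.005  0.008]
```

Emit:
send_rows --steps '[{"translation": [-14.6, 11.4, -46.7], "delta_rot": [0, 0, 0.01], "jaw": 8.5}, {"translation": [-14.6, 11.4, -46.7], "delta_rot": [0, 0, 0.01], "jaw": 8.5}, {"translation": [-14.6, 11.4, -46.7], "delta_rot": [0, 0, 0.01], "jaw": 8.5}, {"translation": [-14.6, 11.4, -46.7], "delta_rot": [0, 0, 0.01], "jaw": 8.5}, {"translation": [-14.6, 11.4, -46.7], "delta_rot": [0, 0, 0.01], "jaw": 8.5}, {"translation": [-14.6, 11.4, -46.7], "delta_rot": [0, 0, 0.01], "jaw": 8.5}, {"translation": [-14.6, 11.4, -46.7], "delta_rot": [0, 0, 0.01], "jaw": 8.5}, {"translation": [-14.6, 11.4, -46.7], "delta_rot": [0, 0, 0.01], "jaw": 8.5}]'

```text
time: 2.5
tool_pos: [0.5171, -0.1386, 0.2872]
tool_rot: [-0.448, 0.548, 0.553, 0.439]
contact_force: [0.6, 0.8, 0.0]
gripper_width: 0.997
grasp_force: 0.0
```

```bash
python3 - <<'E'
from h import *
s=state();print(s['joint_pos'],s['tool_pos'])
go([.55,-.24,.15],Rt())
go([.55,-.20,.13],Rt())
E
```

```text
[-0.80685709  0.3144347   1.59184562  0.99014124  2.22085193 -0.62551893] [ 0.5170753  -0.13856291  0.28723597]
T [-15.57   3.21  -7.03] rot [-0.014  0.005 -0.001]
T [-16.67   3.28  -2.7 ] rot [-0.014  0.005 -0.001]
```

```bash
python3 - <<'E'
from h import *
go([.495,-.235,.27],Rt(12,65))
R0=Rt(12,65);g=np.array([.55,-.119,.131])
for d in (.1,): go(g-d*R0[:,2],R0,[.495,-.235,.27],R0)
E
```

```text
T [-3.74 -2.33 -9.02] rot [-0.441  0.006  0.091]
T [-10.93   0.08   5.45] rot [0. 0. 0.]
```

Emit:
send_rows --steps '[{"translation": [-1, -2.3, -9], "delta_rot": [-0.1, 0, 0.02], "jaw": 8.5}, {"translation": [-3.7, -2.3, -9], "delta_rot": [-0.441, 0.006, 0.091], "jaw": 8.5}, {"translation": [-3.7, -2.3, -9], "delta_rot": [-0.441, 0.006, 0.091], "jaw": 8.5}, {"translation": [-3.7, -2.3, -9], "delta_rot": [-0.441, 0.006, 0.091], "jaw": 8.5}, {"translation": [-3.7, -2.3, -9], "delta_rot": [-0.441, 0.006, 0.091], "jaw": 8.5}, {"translation": [-3.7, -2.3, -9], "delta_rot": [-0.441, 0.006, 0.091], "jaw": 8.5}, {"translation": [-3.7, -2.3, -9], "delta_rot": [-0.441, 0.006, 0.091], "jaw": 8.5}, {"translation": [-3.7, -2.3, -9], "delta_rot": [-0.441, 0.006, 0.091], "jaw": 8.5}]'

```text
time: 3.3
tool_pos: [0.4958, -0.2324, 0.2714]
tool_rot: [-0.338, 0.655, 0.419, 0.53]
contact_force: [-0.5, 1.0, 1.0]
gripper_width: 0.993
grasp_force: 0.0
```

```bash
python3 - <<'E'
from h import *
s=state();print(s['joint_pos'],s['tool_pos'])
R0=Rt(12,65);g=np.array([.55,-.119,.131])
for d in (.09,-.005): go(g-d*R0[:,2],R0)
E
```

```text
[-1.05601341  0.21717673  1.7413951   1.09609531  2.03552608 -0.57116658] [ 0.49576632 -0.23238152  0.27138279]
T [-11.11   0.12   6.22] rot [-0.002  0.001  0.002]
T [-11.1    0.13  15.72] rot [-0.002  0.001  0.002]
```

Emit:
send_rows --steps '[{"translation": [-4, 0.1, 1.5], "delta_rot": [0, 0, 0], "jaw": 8.5}, {"translation": [-8, 0.1, 4], "delta_rot": [0, 0, 0], "jaw": 8.5}, {"translation": [-11.1, 0.1, 6.2], "delta_rot": [0, 0, 0], "jaw": 8.5}, {"translation": [-11.1, 0.1, 6.2], "delta_rot": [0, 0, 0], "jaw": 8.5}, {"translation": [-11.1, 0.1, 6.2], "delta_rot": [0, 0, 0], "jaw": 8.5}, {"translation": [-11.1, 0.1, 6.2], "delta_rot": [0, 0, 0], "jaw": 8.5}, {"translation": [-11.1, 0.1, 6.2], "delta_rot": [0, 0, 0], "jaw": 8.5}, {"translation": [-11.1, 0.1, 6.2], "delta_rot": [0, 0, 0], "jaw": 8.5}]'

```text
time: 4.1
tool_pos: [0.5124, -0.2003, 0.1513]
tool_rot: [-0.336, 0.655, 0.419, 0.531]
contact_force: [0.2, 0.4, -0.1]
gripper_width: 0.996
grasp_force: 0.0
```

```bash
python3 - <<'E'
from h import *
s=state();print(s['joint_pos'],s['tool_pos'])
a=grab('side');w=grab('wrist')
A=cv2.resize(a['pixels'][200:400,200:400],(600,600),interpolation=cv2.INTER_CUBIC)
W=cv2.resize(w['pixels'],(640,480))
cv2.imwrite('pics/s1.png',A);cv2.imwrite('pics/w1.png',W)
R0=Rt(12,65);g=np.array([.55,-.119,.131])
go(g+.005*R0[:,2],R0)
# expected wrist pixel of stem points
Rm,t=ext(w)
for z in(.062,.1,.131,.148,.196):
    c=Rm@np.array([.55,-.119,z])+t; th=np.arctan2(np.hypot(c[0],c[1]),c[2]);r=np.hypot(c[0],c[1])
    print(z,w['cx']+w['fx']*th*c[0]/r,w['cy']+w['fy']*th*c[1]/r)
E
```

```text
[-1.00647927  0.36575714  1.79923126  1.05316513  1.89543197 -0.7467891 ] [ 0.51241106 -0.20034613  0.15128871]
T [-0.05  0.    9.64] rot [0.001 0.001 0.002]
0.062 311.2099210197143 312.3695889886974
0.1 311.2970473166791 274.78768117013425
0.131 311.37928398151416 239.67190225029597
0.148 311.428861776386 218.66445547213556
0.196 311.5856046369574 153.0312025462717
```

View pics/w1.png

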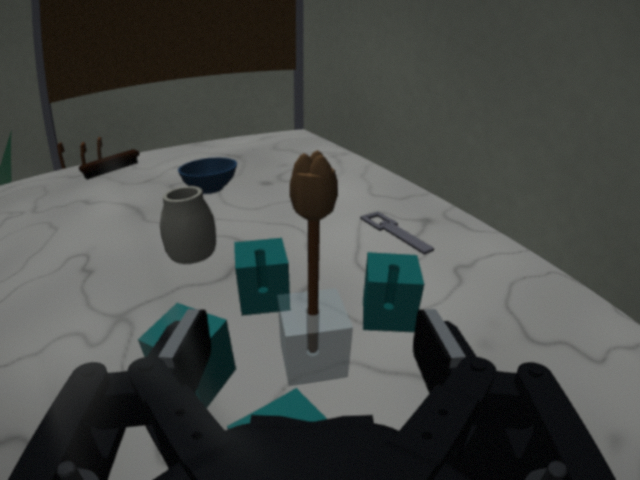

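View pics/s1.png

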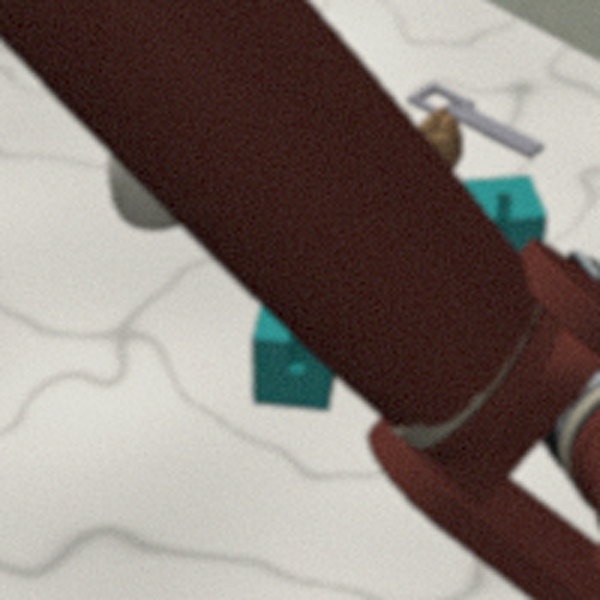

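The stem runs (312,310)–(314,218) in the wrist view, midway between the pads at columns 185 and 440, and the head bottom is at the predicted row. The forearm hides most of the scene in the side view and touches nothing.

Emit:
send_rows --steps '[{"translation": [0, 0, 3], "delta_rot": [0, 0, 0], "jaw": 8.5}, {"translation": [0, 0, 6], "delta_rot": [0, 0, 0], "jaw": 8.5}, {"translation": [0, 0, 8.5], "delta_rot": [0, 0, 0], "jaw": 8.5}, {"translation": [0, 0, 9.6], "delta_rot": [0, 0, 0], "jaw": 8.5}, {"translation": [0, 0, 9.6], "delta_rot": [0, 0, 0], "jaw": 6}, {"translation": [0, 0, 9.6], "delta_rot": [0, 0, 0], "jaw": 4}, {"translation": [0, 0, 9.6], "delta_rot": [0, 0, 0], "jaw": 2.5}, {"translation": [0, 0, 9.6], "delta_rot": [0, 0, 0], "jaw": 2.0}]'

```text
time: 5.0
tool_pos: [0.5518, -0.1152, 0.1301]
tool_rot: [-0.337, 0.656, 0.418, 0.531]
contact_force: [-0.2, -0.4, -0.6]
gripper_width: 0.326
grasp_force: 0.0
```

```bash
python3 - <<'E'
from h import *
s=state();print(s['tool_pos'],s['gripper_width'])
w=grab('wrist','pics/w2.png')
E
```

```text
[ 0.55179585 -0.11520528  0.13005557] 0.32568637123554633
```

View pics/w2.png

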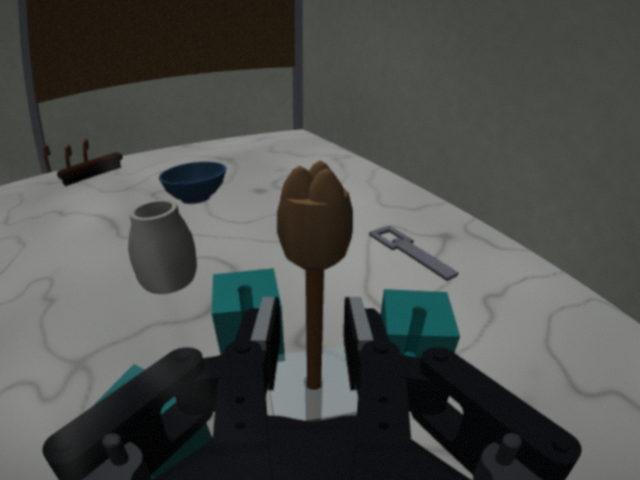

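The stem sits between the pads (270 and 353) at column 314, with the head well above the fingers. Closing on it.

Emit:
send_rows --steps '[{"translation": [0, 0, 0], "delta_rot": [0, 0, 0], "jaw": 1.4}, {"translation": [0, 0, 0], "delta_rot": [0, 0, 0], "jaw": 1.0}, {"translation": [0, 0, 0], "delta_rot": [0, 0, 0], "jaw": 0.3}, {"translation": [0, 0, 0], "delta_rot": [0, 0, 0], "jaw": 0.3}, {"translation": [0, 0, 0], "delta_rot": [0, 0, 0], "jaw": 0.3}, {"translation": [0, 0, 0], "delta_rot": [0, 0, 0], "jaw": 0.3}, {"translation": [0, 0, 0], "delta_rot": [0, 0, 0], "jaw": 0.3}, {"translation": [0, 0, 0], "delta_rot": [0, 0, 0], "jaw": 0.3}]'

```text
time: 5.85
tool_pos: [0.5517, -0.114, 0.1297]
tool_rot: [-0.338, 0.655, 0.418, 0.531]
contact_force: [-0.2, -0.4, 0.5]
gripper_width: 0.032
grasp_force: 0.0
```

```bash
python3 - <<'E'
from h import *
s=state();print(s['tool_pos'],s['gripper_width'],s['contact_force'])
w=grab('wrist','pics/w3.png')
P=toolR(s);print(P); 
print('up in tool',P.T@[0,0,1])
# vase mouth via wrist: pixel of rim centre
E
```

```text
[ 0.55167121 -0.11398214  0.12970232] 0.03245159352203272 [-0.22553292 -0.41309614  0.50994249]
[[ 8.74206009e-02  9.06427940e-01  4.13214264e-01]
 [ 1.89063974e-01 -4.22360033e-01  8.86491295e-01]
 [ 9.78065669e-01  6.26329237e-04 -2.08295836e-01]]
up in tool [ 9.78065669e-01  6.26329237e-04 -2.08295836e-01]
```

View pics/w3.png

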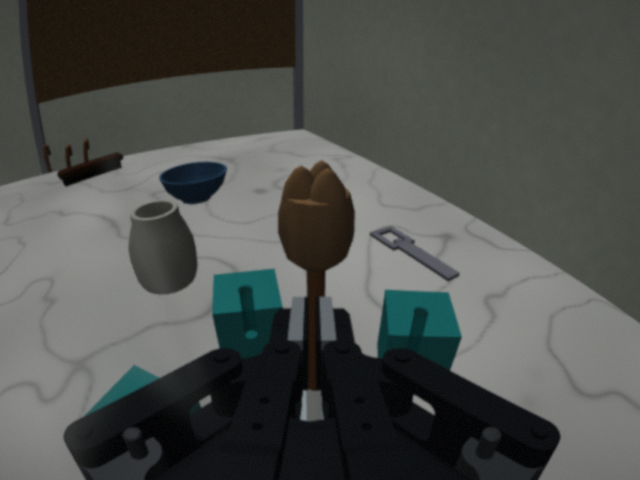

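The pads shut beside the stem without holding it: the stem at (315,330) is nearer the camera than the pads. I'll measure how far.

```bash
python3 - <<'E'
from h import *
w=load('wrist');D=w['range_z'];Rm,t=ext(w);s=state();P=toolR(s)
def wp(u,v):
    z=D[v,u];dx,dy=(u-w['cx'])/w['fx'],(v-w['cy'])/w['fy'];th=np.hypot(dx,dy)
    c=np.array([dx/th*np.tan(th)*z,dy/th*np.tan(th)*z,z]);p=Rm.T@(c-t);return p,P.T@(p-s['tool_pos'])*1000
for n,u,v in [('stem',315,275),('stem',315,285),('stem',315,300),('stem',315,320),('stem',314,340),('stem',313,360),('stem',312,380),('padL',299,305),('padR',329,305),('padL',298,315),('tipR',340,315),('head',315,230)]:
    p,q=wp(u,v);print(n,u,v,D[v,u].round(4),p.round(4),q.round(1))
E
```

```text
stem 315 275 0.1692 [ 0.55   -0.1214  0.1451] [ 13.5   1.6 -10.5]
stem 315 285 0.1734 [ 0.5505 -0.1203  0.1386] [ 7.4  1.6 -8. ]
stem 315 300 0.1492 [ 0.5407 -0.1409  0.1476] [ 11.5   1.4 -32.1]
stem 315 320 0.1376 [ 0.5351 -0.1526  0.1483] [  9.4   1.3 -45. ]
stem 314 340 0.1909 [ 0.5501 -0.1205  0.1029] [-27.6   1.3  -0.8]
stem 313 360 0.1969 [ 0.5491 -0.1214  0.0885] [-41.9   0.8   1. ]
stem 312 380 0.2077 [ 0.5492 -0.1199  0.0692] [-60.5   0.2   6.4]
padL 299 305 0.1449 [ 0.5331 -0.1422  0.1486] [ 11.5  -4.9 -36.7]
padR 329 305 0.1459 [ 0.5442 -0.1465  0.1479] [ 11.    6.9 -35.7]
padL 298 315 0.1373 [ 0.5297 -0.1493  0.1501] [ 11.3  -5.  -44.6]
tipR 340 315 0.1449 [ 0.5469 -0.1509  0.145 ] [  7.6  11.3 -37.9]
head 315 230 0.1435 [ 0.5444 -0.1327  0.1748] [ 39.9   1.4 -29. ]
```

Emit:
send_rows --steps '[{"translation": [0, 0, 0], "delta_rot": [0, 0, 0], "jaw": 0}, {"translation": [0, 0, 0], "delta_rot": [0, 0, 0], "jaw": 0}, {"translation": [0, 0, 0], "delta_rot": [0, 0, 0], "jaw": 0}, {"translation": [0, 0, 0], "delta_rot": [0, 0, 0], "jaw": 0}, {"translation": [0, 0, 0], "delta_rot": [0, 0, 0], "jaw": 0}, {"translation": [0, 0, 0], "delta_rot": [0, 0, 0], "jaw": 0}, {"translation": [0, 0, 0], "delta_rot": [0, 0, 0], "jaw": 0}, {"translation": [0, 0, 0], "delta_rot": [0, 0, 0], "jaw": 0}]'

```text
time: 6.7
tool_pos: [0.5517, -0.114, 0.1297]
tool_rot: [-0.338, 0.655, 0.418, 0.531]
contact_force: [-1.1, 0.3, -0.7]
gripper_width: 0.001
grasp_force: 0.0
```

```bash
python3 - <<'E'
from h import *
s=state();print(s['gripper_width'],s['grasp_force'],s['contact_force'])
w=grab('wrist')
cv2.imwrite('pics/w4.png',cv2.resize(w['pixels'][250:410,220:420],(800,600)[:2],interpolation=cv2.INTER_CUBIC))
E
```

```text
0.0014515837055676809 0.0 [-1.05965109  0.3075951  -0.72204235]
```

View pics/w4.png

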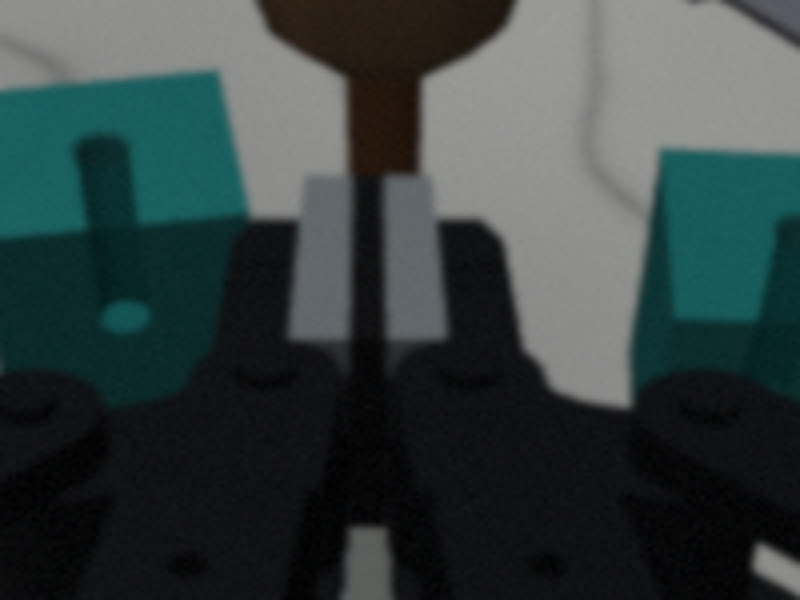

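The pads are shut in front of the stem (pad tips at crop row 175), so the stem is beyond the fingertips. I'll compare ranges there.

```bash
python3 - <<'E'
from h import *
w=load('wrist');D=w['range_z'];Rm,t=ext(w);s=state();P=toolR(s)
print('cam in tool mm',P.T@(-Rm.T@t-s['tool_pos'])*1000,'axis',P.T@Rm.T[:,2], w['fx'],w['cx'],w['cy'])
def wp(u,v):
    z=D[v,u];dx,dy=(u-w['cx'])/w['fx'],(v-w['cy'])/w['fy'];th=np.hypot(dx,dy)
    c=np.array([dx/th*np.tan(th)*z,dy/th*np.tan(th)*z,z]);p=Rm.T@(c-t);return P.T@(p-s['tool_pos'])*1000
for u in (302,321):
  for v in range(290,346,4): print(u,v,D[v,u].round(4),wp(u,v).round(1))
for v in range(272,297,4): print(315,v,D[v,315].round(4),wp(315,v).round(1))
E
```

```text
cam in tool mm [ 7.82286494e+01  1.47668112e-01 -1.67435499e+02] axis [-3.03601599e-01 -9.00882207e-04  9.52798645e-01] 371.64829954431775 311.50230664305064 244.28258698740532
302 290 0.4001 [-90.4 -10.5 198.7]
302 294 0.3932 [-91.6 -10.4 191.1]
302 298 0.1501 [ 11.8  -3.9 -31.1]
302 302 0.1474 [ 11.5  -3.8 -34. ]
302 306 0.1435 [ 11.7  -3.7 -38. ]
302 310 0.1411 [ 11.4  -3.6 -40.7]
302 314 0.1368 [ 11.9  -3.5 -44.9]
302 318 0.136 [ 10.9  -3.5 -46.1]
302 322 0.1327 [ 11.1  -3.4 -49.6]
302 326 0.1285 [ 11.9  -3.3 -53.7]
302 330 0.1271 [ 11.2  -3.3 -55.4]
302 334 0.125 [ 10.9  -3.2 -57.7]
302 338 0.1219 [ 11.3  -3.2 -60.8]
302 342 0.1214 [ 10.2  -3.2 -61.7]
321 290 0.1751 [ 4.4  4.5 -7.1]
321 294 0.176 [ 2.2  4.5 -6.9]
321 298 0.1499 [ 11.9   3.9 -31.3]
321 302 0.1483 [ 11.1   3.8 -33.2]
321 306 0.1447 [ 11.2   3.7 -36.9]
321 310 0.1418 [ 11.    3.7 -40.1]
321 314 0.1366 [ 12.    3.5 -45.1]
321 318 0.1363 [ 10.7   3.5 -45.9]
321 322 0.1309 [ 12.    3.4 -51.1]
321 326 0.1288 [ 11.7   3.4 -53.5]
321 330 0.1266 [ 11.5   3.3 -55.9]
321 334 0.1239 [ 11.6   3.2 -58.7]
321 338 0.1209 [ 11.8   3.2 -61.7]
321 342 0.1194 [ 11.3   3.1 -63.4]
315 272 0.1686 [ 15.    1.6 -10.6]
315 276 0.1685 [ 13.3   1.6 -11.2]
315 280 0.1709 [10.7  1.6 -9.6]
315 284 0.1729 [ 8.1  1.6 -8.3]
315 288 0.1736 [ 6.   1.6 -8.3]
315 292 0.1751 [ 3.5  1.6 -7.5]
315 296 0.1757 [ 1.4  1.6 -7.5]
```

In the reported tool frame the pad tips sit at about -31 mm and the stem at about -3 mm, so the real pads are about 45 mm short of where I had assumed. I'll open, advance 4.5 cm and close again.

Emit:
send_rows --steps '[{"translation": [0, 0.15, 0], "delta_rot": [0, 0, 0], "jaw": 5}, {"translation": [0, 0.15, 0], "delta_rot": [0, 0, 0], "jaw": 5}, {"translation": [0, 0.15, 0], "delta_rot": [0, 0, 0], "jaw": 5}, {"translation": [0, 0.15, 0], "delta_rot": [0, 0, 0], "jaw": 5}, {"translation": [0, 0.15, 1], "delta_rot": [0, 0, 0], "jaw": 5}, {"translation": [0, 0.15, 2.5], "delta_rot": [0, 0, 0], "jaw": 5}, {"translation": [0, 0.15, 4.0], "delta_rot": [0, 0, 0], "jaw": 5}, {"translation": [0, 0.15, 4.5], "delta_rot": [0, 0, 0], "jaw": 5}]'

```text
time: 7.55
tool_pos: [0.5715, -0.0723, 0.1196]
tool_rot: [-0.339, 0.655, 0.418, 0.53]
contact_force: [-0.3, -0.1, -1.3]
gripper_width: 0.581
grasp_force: 0.0
```

Emit:
send_rows --steps '[{"translation": [0, 0, 0], "delta_rot": [0, 0, 0], "jaw": 3}, {"translation": [0, 0, 0], "delta_rot": [0, 0, 0], "jaw": 1.5}, {"translation": [0, 0, 0], "delta_rot": [0, 0, 0], "jaw": 0.8}, {"translation": [0, 0, 0], "delta_rot": [0, 0, 0], "jaw": 0}, {"translation": [0, 0, 0], "delta_rot": [0, 0, 0], "jaw": 0}, {"translation": [0, 0, 0], "delta_rot": [0, 0, 0], "jaw": 0}, {"translation": [0, 0, 0], "delta_rot": [0, 0, 0], "jaw": 0}, {"translation": [0, 0, 0], "delta_rot": [0, 0, 0], "jaw": 0}]'

```text
time: 8.35
tool_pos: [0.5717, -0.0749, 0.1204]
tool_rot: [-0.338, 0.655, 0.418, 0.531]
contact_force: [0.2, -0.2, 0.7]
gripper_width: 0.083
grasp_force: 58.4
```

```bash
cat >> h.py <<'E'
def wp(w,u,v):
    Rm,t=ext(w);z=w['range_z'][v,u];dx,dy=(u-w['cx'])/w['fx'],(v-w['cy'])/w['fy'];th=np.hypot(dx,dy)
    return Rm.T@(np.array([dx/th*np.tan(th)*z,dy/th*np.tan(th)*z,z])-t)
E
python3 - <<'E'
from h import *
s=state();print(s['gripper_width'],s['grasp_force'],s['contact_force'],s['ft_torque'],s['tool_pos'])
w=grab('wrist','pics/w5.png')
E
```

```text
0.08282063860410285 58.35692346096039 [ 0.16671175 -0.18191384  0.73988372] [-0.42197728  0.04513063 -0.01812364] [ 0.57171378 -0.07494651  0.12044245]
```

View pics/w5.png

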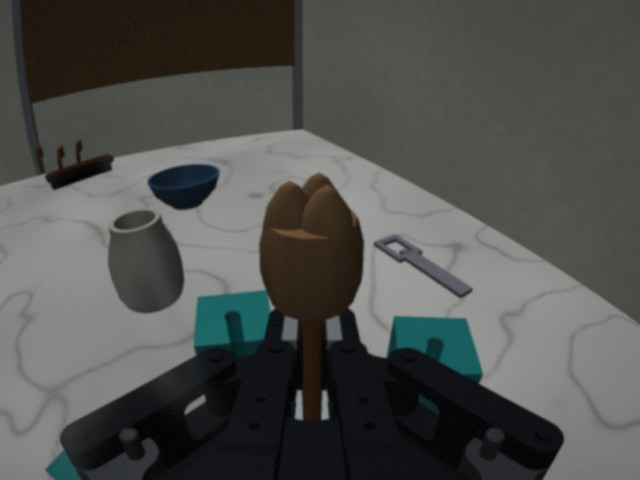

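Gripped: 58 N, with the stem between the pads at column 314 and the head just above them. Next I'll fit the rim for the mouth centre, from the saved top frame and this wrist frame.

```bash
python3 - <<'E'
from h import *
from scipy.optimize import least_squares
b=load('top');w=load('wrist')
# top: dark mouth disc centroid and bright rim
g=cv2.cvtColor(b['pixels'],cv2.COLOR_BGR2GRAY)[275:310,255:295]
g=cv2.GaussianBlur(g,(3,3),0); m=(g<60).astype(np.uint8); n,l,st,c=cv2.connectedComponentsWithStats(m); i=1+np.argmax(st[1:,4]); print('dark',c[i]+[255,275],st[i],atz(b,*(c[i]+[255,275]),.09))
# wrist rim cloud
P=[]
for v in range(200,245):
  for u in range(100,175):
    if w['range_z'][v,u]>0:
      p=wp(w,u,v)
      if .083<p[2]<.097 and np.hypot(p[0]-.479,p[1]-.13)<.04: P.append(p)
P=np.array(P); r=least_squares(lambda q:np.hypot(P[:,0]-q[0],P[:,1]-q[1])-.024,[.479,.13],loss='soft_l1',f_scale=.003)
print('wrist',r.x,len(P),np.sqrt(np.mean(r.fun**2)),np.percentile(P[:,2],[50,95]))
P=[pt(b,u,v) for v in range(275,306) for u in range(257,293)];P=np.array([p for p in P if .08<p[2]<.1 and np.hypot(p[0]-.479,p[1]-.13)<.03])
r=least_squares(lambda q:np.hypot(P[:,0]-q[0],P[:,1]-q[1])-.024,[.479,.13],loss='soft_l1',f_scale=.003);print('top depth',r.x,len(P))
s=state()
for u,v in [(314,335),(314,350),(313,370),(312,390),(312,400),(311,410)]: print(v,wp(w,u,v))
E
```

```text
dark [272.90666667 289.60888889] [ 10   7  17  17 225] [0.48055889 0.13305607 0.09      ]
wrist [0.48056531 0.13041983] 961 0.0013858172268180148 [0.08821004 0.09076376]
top depth [0.48141633 0.13231785] 180
335 [ 0.55123199 -0.12097784  0.13914684]
350 [ 0.55102496 -0.12148945  0.13192111]
370 [ 0.55094878 -0.12085969  0.11989153]
390 [ 0.55055948 -0.12079777  0.10703893]
400 [ 0.5503076  -0.12135195  0.10068494]
410 [ 0.55007866 -0.12081761  0.09244579]
```

Emit:
send_rows --steps '[{"translation": [1.5, 0, -0.3], "delta_rot": [0, 0, 0], "jaw": 0}, {"translation": [3, 0, -0.6], "delta_rot": [0, 0, 0], "jaw": 0}, {"translation": [5, 0, -1.1], "delta_rot": [0, 0, 0], "jaw": 0}, {"translation": [7.5, 0, -1.6], "delta_rot": [0, 0, 0], "jaw": 0}, {"translation": [10, 0, -2.1], "delta_rot": [0, 0, 0], "jaw": 0}, {"translation": [12.0, 0, -2.55], "delta_rot": [0, 0, 0], "jaw": 0}, {"translation": [12.0, 0, -2.55], "delta_rot": [0, 0, 0], "jaw": 0}, {"translation": [12.0, 0, -2.55], "delta_rot": [0, 0, 0], "jaw": 0}]'

```text
time: 9.2
tool_pos: [0.5715, -0.0746, 0.2436]
tool_rot: [-0.337, 0.655, 0.419, 0.531]
contact_force: [-0.7, -1.2, -1.3]
gripper_width: 0.079
grasp_force: 58.5
```

```bash
python3 - <<'E'
from h import *
s=state();print(s['tool_pos'],s['gripper_width'],s['grasp_force'],s['contact_force'],s['joint_pos'])
print(toolR(s))
w=grab('wrist','pics/w6.png');b=grab('top','pics/t6.png')
for c in ((.566,-.123),): pass
# glass vase top in top cam: is it still there?
P=np.array([pt(b,u,v) for v in range(250,280,2) for u in range(362,400,2)]);print(P[(P[:,2]>.05)&(P[:,2]<.075)].mean(0) if len(P) else 0)
tip=s['tool_pos']+np.array([-.0207,-.0426,-.1084]);print('tip',tip)
go(s['tool_pos']+np.array([.479,.130,.112])-tip,toolR(s))
E
```

```text
[ 0.57146358 -0.0746063   0.24361873] 0.0791004399741227 58.50588083267212 [-0.65255705 -1.15404221 -1.31436786] [-0.79177283  0.12337192  1.90153102  1.21793371  1.7864619  -0.53297568]
[[ 0.08650571  0.90655285  0.41313277]
 [ 0.19081298 -0.42208676  0.88624668]
 [ 0.97780733  0.0021657  -0.20949497]]
[ 0.54775399 -0.11154609  0.06203516]
tip [ 0.55076358 -0.1172063   0.13521873]
T [  1.89 -16.89  19.39] rot [-0.001 -0.001 -0.003]
```

The wrist fit gives the mouth at (0.4806, 0.1304) and the top view (0.481, 0.132). The tulip is up and held, and the glass block hasn't moved. Carrying it over the mouth.

```bash
cat >> h.py <<'E'
OFF=np.array([-.0215,-.0424,-.1084]); M=np.array([.4806,.131])
E
python3 - <<'E'
from h import *
s=state(); go(np.r_[M,.118]-OFF,Rt(12,65))
E
```

```text
T [  2.52 -16.71  19.44] rot [-0.001  0.    -0.001]
```

Emit:
send_rows --steps '[{"translation": [1.0, -3, 3.5], "delta_rot": [0, 0, 0], "jaw": 0}, {"translation": [2, -6, 7], "delta_rot": [0, 0, 0], "jaw": 0}, {"translation": [2.5, -9, 10.5], "delta_rot": [0, 0, 0], "jaw": 0}, {"translation": [2.5, -12, 14], "delta_rot": [0, 0, 0], "jaw": 0}, {"translation": [2.5, -15, 17.5], "delta_rot": [0, 0, 0], "jaw": 0}, {"translation": [2.5, -16.7, 19.4], "delta_rot": [0, 0, 0], "jaw": 0}, {"translation": [2.5, -16.7, 19.4], "delta_rot": [0, 0, 0], "jaw": 0}, {"translation": [2.5, -16.7, 19.4], "delta_rot": [0, 0, 0], "jaw": 0}]'

```text
time: 10.1
tool_pos: [0.502, 0.1731, 0.2261]
tool_rot: [-0.339, 0.656, 0.418, 0.53]
contact_force: [0.0, -0.5, 0.4]
gripper_width: 0.086
grasp_force: 58.6
```

```bash
python3 - <<'E'
from h import *
s=state();print(s['tool_pos'],s['grasp_force'],s['contact_force'],s['joint_pos'])
w=grab('wrist','pics/w7.png');a=grab('side','pics/s7.png');b=grab('top','pics/t7.png')
print('tip est',s['tool_pos']+OFF)
# stem points from wrist: brown pixels below the pads
P=toolR(s)
for v in range(330,440,8):
  for u in (310,313,316):
    q=P.T@(wp(w,u,v)-s['tool_pos'])*1000; print(v,u,q.round(1),end=' | ')
  print()
E
```

```text
[0.50199859 0.1730712  0.22606629] 58.6209636926651 [ 0.00697536 -0.46161422  0.39844361] [-0.44677381 -0.29120269  2.32243426  1.37721899  1.48837055 -0.45241466]
tip est [0.48049859 0.1306712  0.11766629]
330 310 [ 10.1  -0.5 -53.5] | 330 313 [ 10.8   0.6 -54.7] | 330 316 [ 10.4   1.6 -54.1] | 
338 310 [  6.2  -0.5 -52.7] | 338 313 [  7.2   0.6 -54.2] | 338 316 [  6.3   1.7 -52.8] | 
346 310 [  2.6  -0.5 -52.5] | 346 313 [  2.4   0.6 -52.1] | 346 316 [  2.6   1.7 -52.6] | 
354 310 [ -1.2  -0.5 -52.2] | 354 313 [ -1.6   0.6 -51.7] | 354 316 [ -1.9   1.7 -51.2] | 
362 310 [ -5.9  -0.5 -50.9] | 362 313 [ -5.6   0.6 -51.2] | 362 316 [ -5.7   1.7 -51.1] | 
370 310 [-11.3  -0.6 -48.9] | 370 313 [-10.7   0.6 -49.6] | 370 316 [-11.2   1.8 -49. ] | 
378 310 [-15.2  -0.6 -49. ] | 378 313 [-15.6   0.6 -48.6] | 378 316 [-16.2   1.8 -47.7] | 
386 310 [-21.4  -0.6 -46.6] | 386 313 [-20.3   0.6 -47.9] | 386 316 [-21.1   1.9 -47. ] | 
394 310 [-27.1  -0.6 -45.2] | 394 313 [-26.8   0.6 -45.6] | 394 316 [-26.4   1.9 -46. ] | 
402 310 [-31.1  -0.6 -46. ] | 402 313 [-32.5   0.7 -44.4] | 402 316 [-32.2   1.9 -44.7] | 
410 310 [-37.9  -0.7 -43.9] | 410 313 [-37.8   0.7 -44. ] | 410 316 [-38.2   2.  -43.6] | 
418 310 [-44.6  -0.7 -42.2] | 418 313 [-43.9   0.7 -42.9] | 418 316 [-44.9   2.  -41.9] | 
426 310 [  11.1   -0.3 -101.9] | 426 313 [  11.2    0.4 -102. ] | 426 316 [  11.2    1.2 -102. ] | 
434 310 [  10.3   -0.3 -103.9] | 434 313 [  11.     0.4 -104.5] | 434 316 [  12.1    1.1 -105.6] |
```

Emit:
send_rows --steps '[{"translation": [-1.5, 0.0, 0.32], "delta_rot": [0, 0, 0], "jaw": 0}, {"translation": [-3, 0, 0.64], "delta_rot": [0, 0, 0], "jaw": 0}, {"translation": [-4.5, 0, 0.96], "delta_rot": [0, 0, 0], "jaw": 0}, {"translation": [-5.8, 0, 1.24], "delta_rot": [0, 0, 0], "jaw": 0}, {"translation": [-6.6, 0, 1.41], "delta_rot": [0, 0, 0], "jaw": 0}, {"translation": [-7.0, 0, 1.5], "delta_rot": [0, 0, 0], "jaw": 0}, {"translation": [-7.2, 0, 1.54], "delta_rot": [0, 0, 0], "jaw": 0}, {"translation": [-7.2, 0, 1.54], "delta_rot": [0, 0, 0], "jaw": 0}]'

```text
time: 11.05
tool_pos: [0.503, 0.1723, 0.1536]
tool_rot: [-0.338, 0.655, 0.418, 0.531]
contact_force: [-0.1, 0.1, -0.8]
gripper_width: 0.084
grasp_force: 58.6
```

```bash
python3 - <<'E'
from h import *
s=state();print(s['tool_pos']+OFF,s['grasp_force'],s['contact_force'],s['ft_torque'])
print(toolR(s))
E
```

```text
[0.48146287 0.12989545 0.04517451] 58.622424602508545 [-0.08416516  0.14844206 -0.80079359] [-0.47329276  0.15239268  0.02829649]
[[ 8.72033331e-02  9.06242730e-01  4.13666161e-01]
 [ 1.88953919e-01 -4.22756846e-01  8.86325598e-01]
 [ 9.78106331e-01  8.73295717e-04 -2.08103921e-01]]
```

Emit:
send_rows --steps '[{"translation": [-0.29, 0, 0.06], "delta_rot": [0, 0, 0], "jaw": 0}, {"translation": [-0.49, 0, 0.1], "delta_rot": [0, 0, 0], "jaw": 0}, {"translation": [-0.68, 0, 0.15], "delta_rot": [0, 0, 0], "jaw": 0}, {"translation": [-0.88, 0, 0.19], "delta_rot": [0, 0, 0], "jaw": 0}, {"translation": [-0.98, 0, 0.21], "delta_rot": [0, 0, 0], "jaw": 0}, {"translation": [-1.08, 0, 0.23], "delta_rot": [0, 0, 0], "jaw": 0}, {"translation": [-1.14, 0, 0.24], "delta_rot": [0, 0, 0], "jaw": 0}, {"translation": [-1.14, 0, 0.24], "delta_rot": [0, 0, 0], "jaw": 0}]'

```text
time: 11.85
tool_pos: [0.5028, 0.1725, 0.1422]
tool_rot: [-0.338, 0.655, 0.418, 0.531]
contact_force: [-0.9, 0.1, 2.7]
gripper_width: 0.082
grasp_force: 58.6
```

```bash
python3 - <<'E'
from h import *
s=state();print(s['tool_pos']+OFF,s['grasp_force'],s['contact_force'],s['ft_torque'])
E
```

```text
[0.4813456  0.13014633 0.03382983] 58.61317455768585 [-0.88711017  0.07353257  2.6544881 ] [-0.10865109  0.08059611  0.05469009]
```

Contact at the expected frog height (tip 0.034, about 2.5 N). I'll work out the spiral rows.

```bash
cat > sp.py <<'E'
import numpy as np
def spiral(pitch=2.4,step=2.0,rmax=11.5):
    th=0.;pts=[(0,0)];t=np.pi*0.6
    while True:
        r=pitch*t/2/np.pi
        if r>rmax: break
        pts.append((r*np.cos(t),r*np.sin(t))); t+=min(step/max(r,1.),1.0)
    return np.array(pts)
def rows(p,q,d): return np.c_[.2095*q-.978*d,p,.978*q+.2095*d]/10
P=spiral()
if __name__=='__main__':
    print(len(P))
    for k in range(0,len(P)-8,8):
        D=P[k+1:k+9]-P[k]; print(k//8,P[k+8].round(1),[[float(x) for x in r] for r in rows(D[:,0],D[:,1],np.full(8,.5 if k==0 else 0)).round(2)])
E
python3 sp.py
```

```text
88
0 [-1.2  2.9] [[-0.03, -0.02, 0.08], [-0.04, -0.11, 0.04], [-0.07, -0.11, -0.09], [-0.09, 0.03, -0.17], [-0.07, 0.21, -0.07], [-0.02, 0.23, 0.13], [0.01, 0.09, 0.28], [0.01, -0.12, 0.3]]
1 [ 4.7 -0.8] [[-0.02, -0.17, -0.11], [-0.06, -0.24, -0.3], [-0.11, -0.2, -0.49], [-0.14, -0.06, -0.64], [-0.15, 0.14, -0.7], [-0.14, 0.34, -0.66], [-0.12, 0.5, -0.54], [-0.08, 0.59, -0.36]]
2 [-5.7  1.5] [[0.04, 0.01, 0.2], [0.08, -0.07, 0.38], [0.11, -0.22, 0.52], [0.13, -0.4, 0.59], [0.13, -0.6, 0.59], [0.11, -0.79, 0.52], [0.08, -0.94, 0.39], [0.05, -1.04, 0.22]]
3 [ 4.5 -5.2] [[-0.04, -0.03, -0.2], [-0.08, 0.01, -0.39], [-0.12, 0.11, -0.56], [-0.15, 0.26, -0.69], [-0.17, 0.44, -0.77], [-0.17, 0.64, -0.79], [-0.16, 0.84, -0.75], [-0.14, 1.02, -0.66]]
4 [1.7 7.5] [[0.03, 0.14, 0.14], [0.07, 0.23, 0.31], [0.11, 0.27, 0.51], [0.15, 0.26, 0.7], [0.19, 0.19, 0.89], [0.22, 0.07, 1.05], [0.25, -0.09, 1.17], [0.27, -0.27, 1.25]]
5 [-8.3 -1.6] [[0.01, -0.2, 0.03], [0.0, -0.4, 0.01], [-0.01, -0.59, -0.06], [-0.04, -0.75, -0.18], [-0.07, -0.88, -0.33], [-0.11, -0.97, -0.5], [-0.15, -1.01, -0.7], [-0.19, -1.0, -0.89]]
6 [ 3.9 -8.3] [[-0.04, 0.05, -0.19], [-0.08, 0.15, -0.36], [-0.11, 0.28, -0.51], [-0.13, 0.45, -0.62], [-0.15, 0.63, -0.69], [-0.15, 0.83, -0.72], [-0.15, 1.03, -0.71], [-0.14, 1.23, -0.65]]
7 [8.3 5.3] [[0.02, 0.18, 0.1], [0.05, 0.32, 0.23], [0.08, 0.44, 0.39], [0.12, 0.52, 0.57], [0.16, 0.56, 0.76], [0.2, 0.56, 0.95], [0.25, 0.52, 1.15], [0.28, 0.44, 1.32]]
8 [-5.7  8.7] [[0.03, -0.12, 0.16], [0.06, -0.27, 0.29], [0.08, -0.44, 0.39], [0.1, -0.63, 0.46], [0.1, -0.83, 0.48], [0.1, -1.03, 0.47], [0.09, -1.22, 0.42], [0.07, -1.4, 0.34]]
9 [-9.6 -5.4] [[-0.03, -0.16, -0.12], [-0.06, -0.3, -0.26], [-0.09, -0.4, -0.43], [-0.13, -0.47, -0.61], [-0.17, -0.5, -0.81], [-0.21, -0.5, -1.0], [-0.26, -0.46, -1.19], [-0.29, -0.39, -1.38]]
```

Emit:
send_rows --steps '[{"translation": [-0.03, -0.02, 0.08], "delta_rot": [0, 0, 0], "jaw": 0}, {"translation": [-0.04, -0.11, 0.04], "delta_rot": [0, 0, 0], "jaw": 0}, {"translation": [-0.07, -0.11, -0.09], "delta_rot": [0, 0, 0], "jaw": 0}, {"translation": [-0.09, 0.03, -0.17], "delta_rot": [0, 0, 0], "jaw": 0}, {"translation": [-0.07, 0.21, -0.07], "delta_rot": [0, 0, 0], "jaw": 0}, {"translation": [-0.02, 0.23, 0.13], "delta_rot": [0, 0, 0], "jaw": 0}, {"translation": [0.01, 0.09, 0.28], "delta_rot": [0, 0, 0], "jaw": 0}, {"translation": [0.01, -0.12, 0.3], "delta_rot": [0, 0, 0], "jaw": 0}]'

```text
time: 12.65
tool_pos: [0.5034, 0.1755, 0.142]
tool_rot: [-0.338, 0.655, 0.418, 0.531]
contact_force: [0.5, -2.5, 5.6]
gripper_width: 0.083
grasp_force: 58.8
```

```bash
cat > st.py <<'E'
from h import *
s=state();print((s['tool_pos']+OFF).round(4),s['grasp_force'].__round__(1),s['contact_force'].round(1),s['ft_torque'].round(2))
E
python3 st.py
```

```text
[0.4819 0.1331 0.0336] 58.8 [ 0.5 -2.5  5.6] [ 0.05 -0.24 -0.22]
```

Emit:
send_rows --steps '[{"translation": [-0.02, -0.17, -0.11], "delta_rot": [0, 0, 0], "jaw": 0}, {"translation": [-0.06, -0.24, -0.3], "delta_rot": [0, 0, 0], "jaw": 0}, {"translation": [-0.11, -0.2, -0.49], "delta_rot": [0, 0, 0], "jaw": 0}, {"translation": [-0.14, -0.06, -0.64], "delta_rot": [0, 0, 0], "jaw": 0}, {"translation": [-0.15, 0.14, -0.7], "delta_rot": [0, 0, 0], "jaw": 0}, {"translation": [-0.14, 0.34, -0.66], "delta_rot": [0, 0, 0], "jaw": 0}, {"translation": [-0.12, 0.5, -0.54], "delta_rot": [0, 0, 0], "jaw": 0}, {"translation": [-0.08, 0.59, -0.36], "delta_rot": [0, 0, 0], "jaw": 0}]'

```text
time: 13.45
tool_pos: [0.5055, 0.1707, 0.1419]
tool_rot: [-0.34, 0.654, 0.418, 0.531]
contact_force: [-2.6, 0.7, 7.9]
gripper_width: 0.082
grasp_force: 59.8
```

```bash
python3 st.py
```

```text
[0.484  0.1283 0.0335] 59.8 [-2.6  0.7  7.9] [0.92 0.16 0.53]
```

Emit:
send_rows --steps '[{"translation": [0.05, 0.01, 0.2], "delta_rot": [0, 0, 0], "jaw": 0}, {"translation": [0.1, -0.07, 0.38], "delta_rot": [0, 0, 0], "jaw": 0}, {"translation": [0.13, -0.22, 0.52], "delta_rot": [0, 0, 0], "jaw": 0}, {"translation": [0.15, -0.4, 0.59], "delta_rot": [0, 0, 0], "jaw": 0}, {"translation": [0.15, -0.6, 0.59], "delta_rot": [0, 0, 0], "jaw": 0}, {"translation": [0.13, -0.79, 0.52], "delta_rot": [0, 0, 0], "jaw": 0}, {"translation": [0.1, -0.94, 0.39], "delta_rot": [0, 0, 0], "jaw": 0}, {"translation": [0.07, -1.04, 0.22], "delta_rot": [0, 0, 0], "jaw": 0}]'

```text
time: 14.25
tool_pos: [0.4989, 0.1757, 0.1419]
tool_rot: [-0.337, 0.655, 0.418, 0.531]
contact_force: [2.8, -2.1, 5.1]
gripper_width: 0.078
grasp_force: 59.4
```

```bash
python3 st.py
```

```text
[0.4774 0.1333 0.0335] 59.4 [ 2.8 -2.1  5.1] [-0.05 -0.39 -0.33]
```

Emit:
send_rows --steps '[{"translation": [-0.04, -0.03, -0.2], "delta_rot": [0, 0, 0], "jaw": 0}, {"translation": [-0.08, 0.01, -0.39], "delta_rot": [0, 0, 0], "jaw": 0}, {"translation": [-0.12, 0.11, -0.56], "delta_rot": [0, 0, 0], "jaw": 0}, {"translation": [-0.15, 0.26, -0.69], "delta_rot": [0, 0, 0], "jaw": 0}, {"translation": [-0.17, 0.44, -0.77], "delta_rot": [0, 0, 0], "jaw": 0}, {"translation": [-0.17, 0.64, -0.79], "delta_rot": [0, 0, 0], "jaw": 0}, {"translation": [-0.16, 0.84, -0.75], "delta_rot": [0, 0, 0], "jaw": 0}, {"translation": [-0.14, 1.02, -0.66], "delta_rot": [0, 0, 0], "jaw": 0}]'

```text
time: 15.05
tool_pos: [0.504, 0.1664, 0.1411]
tool_rot: [-0.339, 0.655, 0.418, 0.53]
contact_force: [-1.9, 1.3, 2.2]
gripper_width: 0.082
grasp_force: 58.9
```

```bash
python3 st.py
```

```text
[0.4825 0.124  0.0327] 58.9 [-1.9  1.3  2.2] [-0.09  0.32  0.26]
```

Emit:
send_rows --steps '[{"translation": [-0.05, 0, 0.01], "delta_rot": [0, 0, 0], "jaw": 0}, {"translation": [-0.08, 0, 0.02], "delta_rot": [0, 0, 0], "jaw": 0}, {"translation": [-0.07, 0.07, 0.09], "delta_rot": [0, 0, 0], "jaw": 0}, {"translation": [-0.05, 0.14, 0.16], "delta_rot": [0, 0, 0], "jaw": 0}, {"translation": [-0.03, 0.19, 0.24], "delta_rot": [0, 0, 0], "jaw": 0}, {"translation": [-0.01, 0.23, 0.33], "delta_rot": [0, 0, 0], "jaw": 0}, {"translation": [0.01, 0.25, 0.43], "delta_rot": [0, 0, 0], "jaw": 0}, {"translation": [0.03, 0.27, 0.52], "delta_rot": [0, 0, 0], "jaw": 0}]'

```text
time: 15.85
tool_pos: [0.5089, 0.1698, 0.1414]
tool_rot: [-0.339, 0.655, 0.418, 0.531]
contact_force: [-4.9, -1.5, 6.3]
gripper_width: 0.083
grasp_force: 60.4
```

```bash
python3 st.py
```

```text
[0.4874 0.1274 0.033 ] 60.4 [-4.9 -1.5  6.3] [0.27 0.58 0.61]
```

Emit:
send_rows --steps '[{"translation": [0.05, 0, 0.11], "delta_rot": [0, 0, 0], "jaw": 0}, {"translation": [0.07, -0.02, 0.22], "delta_rot": [0, 0, 0], "jaw": 0}, {"translation": [0.1, -0.07, 0.33], "delta_rot": [0, 0, 0], "jaw": 0}, {"translation": [0.12, -0.13, 0.43], "delta_rot": [0, 0, 0], "jaw": 0}, {"translation": [0.14, -0.22, 0.52], "delta_rot": [0, 0, 0], "jaw": 0}, {"translation": [0.16, -0.32, 0.6], "delta_rot": [0, 0, 0], "jaw": 0}, {"translation": [0.17, -0.43, 0.68], "delta_rot": [0, 0, 0], "jaw": 0}, {"translation": [0.19, -0.55, 0.74], "delta_rot": [0, 0, 0], "jaw": 0}]'

```text
time: 16.65
tool_pos: [0.5085, 0.1781, 0.1416]
tool_rot: [-0.337, 0.655, 0.418, 0.531]
contact_force: [0.5, -0.2, 0.1]
gripper_width: 0.086
grasp_force: 58.5
```

```bash
python3 st.py
```

```text
[0.487  0.1357 0.0332] 58.5 [ 0.5 -0.2  0.1] [-0.45  0.18 -0.05]
```

Force has gone to zero at tip height 0.033, so a hole is probably below. Probing straight down.

Emit:
send_rows --steps '[{"translation": [-0.05, 0, 0.01], "delta_rot": [0, 0, 0], "jaw": 0}, {"translation": [-0.1, 0, 0.02], "delta_rot": [0, 0, 0], "jaw": 0}, {"translation": [-0.15, 0, 0.03], "delta_rot": [0, 0, 0], "jaw": 0}, {"translation": [-0.15, 0, 0.03], "delta_rot": [0, 0, 0], "jaw": 0}, {"translation": [-0.15, 0, 0.03], "delta_rot": [0, 0, 0], "jaw": 0}, {"translation": [-0.15, 0, 0.03], "delta_rot": [0, 0, 0], "jaw": 0}, {"translation": [-0.15, 0, 0.03], "delta_rot": [0, 0, 0], "jaw": 0}, {"translation": [-0.15, 0, 0.03], "delta_rot": [0, 0, 0], "jaw": 0}]'

```text
time: 17.45
tool_pos: [0.5073, 0.1787, 0.1392]
tool_rot: [-0.338, 0.655, 0.418, 0.531]
contact_force: [2.6, 0.4, -0.1]
gripper_width: 0.08
grasp_force: 58.8
```

```bash
python3 st.py
```

```text
[0.4858 0.1363 0.0308] 58.8 [ 2.6  0.4 -0.1] [-0.45 -0.1  -0.25]
```

It has dropped into a hole; the wall pushes +x, so I'll shift 0.8 mm that way and keep going down.

Emit:
send_rows --steps '[{"translation": [0.01, 0.07, 0.03], "delta_rot": [0, 0, 0], "jaw": 0}, {"translation": [-0.05, 0.07, 0.04], "delta_rot": [0, 0, 0], "jaw": 0}, {"translation": [-0.12, 0.07, 0.06], "delta_rot": [0, 0, 0], "jaw": 0}, {"translation": [-0.2, 0.07, 0.08], "delta_rot": [0, 0, 0], "jaw": 0}, {"translation": [-0.3, 0.07, 0.1], "delta_rot": [0, 0, 0], "jaw": 0}, {"translation": [-0.4, 0.07, 0.12], "delta_rot": [0, 0, 0], "jaw": 0}, {"translation": [-0.4, 0.07, 0.12], "delta_rot": [0, 0, 0], "jaw": 0}, {"translation": [-0.4, 0.07, 0.12], "delta_rot": [0, 0, 0], "jaw": 0}]'

```text
time: 18.25
tool_pos: [0.5082, 0.1787, 0.135]
tool_rot: [-0.338, 0.656, 0.418, 0.531]
contact_force: [1.5, 0.3, 0.6]
gripper_width: 0.081
grasp_force: 58.8
```

```bash
python3 st.py
```

```text
[0.4867 0.1363 0.0266] 58.8 [1.5 0.3 0.6] [-0.52 -0.04 -0.21]
```

Emit:
send_rows --steps '[{"translation": [-0.2, 0.04, 0.06], "delta_rot": [0, 0, 0], "jaw": 0}, {"translation": [-0.4, 0.04, 0.1], "delta_rot": [0, 0, 0], "jaw": 0}, {"translation": [-0.6, 0.04, 0.14], "delta_rot": [0, 0, 0], "jaw": 0}, {"translation": [-0.8, 0.04, 0.18], "delta_rot": [0, 0, 0], "jaw": 0}, {"translation": [-1.0, 0.04, 0.23], "delta_rot": [0, 0, 0], "jaw": 0}, {"translation": [-1.2, 0.04, 0.27], "delta_rot": [0, 0, 0], "jaw": 0}, {"translation": [-1.3, 0.04, 0.29], "delta_rot": [0, 0, 0], "jaw": 0}, {"translation": [-1.3, 0.04, 0.29], "delta_rot": [0, 0, 0], "jaw": 0}]'

```text
time: 19.05
tool_pos: [0.5085, 0.1787, 0.1216]
tool_rot: [-0.338, 0.656, 0.418, 0.531]
contact_force: [1.0, 0.2, -1.0]
gripper_width: 0.081
grasp_force: 58.8
```

```bash
python3 st.py
```

```text
[0.487  0.1363 0.0132] 58.8 [ 1.   0.2 -1. ] [-0.49  0.02 -0.17]
```

Emit:
send_rows --steps '[{"translation": [-0.04, 0.02, 0.01], "delta_rot": [0, 0, 0], "jaw": 0}, {"translation": [-0.08, 0.02, 0.02], "delta_rot": [0, 0, 0], "jaw": 0}, {"translation": [-0.11, 0.02, 0.03], "delta_rot": [0, 0, 0], "jaw": 0}, {"translation": [-0.14, 0.02, 0.04], "delta_rot": [0, 0, 0], "jaw": 0}, {"translation": [-0.16, 0.02, 0.04], "delta_rot": [0, 0, 0], "jaw": 0}, {"translation": [-0.16, 0.02, 0.04], "delta_rot": [0, 0, 0], "jaw": 0}, {"translation": [-0.16, 0.02, 0.04], "delta_rot": [0, 0, 0], "jaw": 0}, {"translation": [-0.16, 0.02, 0.04], "delta_rot": [0, 0, 0], "jaw": 0}]'

```text
time: 19.85
tool_pos: [0.5088, 0.1786, 0.1204]
tool_rot: [-0.338, 0.655, 0.418, 0.531]
contact_force: [1.0, 0.9, 1.5]
gripper_width: 0.086
grasp_force: 58.7
```

```bash
python3 st.py
```

```text
[0.4873 0.1362 0.012 ] 58.7 [1.  0.9 1.5] [-0.19  0.02 -0.11]
```

It rests on the hole floor (tip 0.012, 1.5 N). Releasing, then backing off along the tool axis.

Emit:
send_rows --steps '[{"translation": [0, 0, 0], "delta_rot": [0, 0, 0], "jaw": 1.0}, {"translation": [0, 0, 0], "delta_rot": [0, 0, 0], "jaw": 1.5}, {"translation": [0, 0, 0], "delta_rot": [0, 0, 0], "jaw": 2.5}, {"translation": [0, 0, 0], "delta_rot": [0, 0, 0], "jaw": 4}, {"translation": [0, 0, 0], "delta_rot": [0, 0, 0], "jaw": 6}, {"translation": [0, 0, 0], "delta_rot": [0, 0, 0], "jaw": 6}, {"translation": [0, 0, 0], "delta_rot": [0, 0, 0], "jaw": 6}, {"translation": [0, 0, 0], "delta_rot": [0, 0, 0], "jaw": 6}]'

```text
time: 20.65
tool_pos: [0.5088, 0.1786, 0.1202]
tool_rot: [-0.338, 0.655, 0.418, 0.531]
contact_force: [-0.2, -0.0, -0.4]
gripper_width: 0.704
grasp_force: 0.0
```

Emit:
send_rows --steps '[{"translation": [0, 0, -1], "delta_rot": [0, 0, 0], "jaw": 6}, {"translation": [0, 0, -2.5], "delta_rot": [0, 0, 0], "jaw": 6}, {"translation": [0, 0, -5], "delta_rot": [0, 0, 0], "jaw": 6}, {"translation": [0, 0, -8], "delta_rot": [0, 0, 0], "jaw": 6}, {"translation": [0, 0, -11], "delta_rot": [0, 0, 0], "jaw": 6}, {"translation": [0, 0, -14], "delta_rot": [0, 0, 0], "jaw": 6}, {"translation": [0, 0, -15], "delta_rot": [0, 0, 0], "jaw": 6}, {"translation": [0, 0, -15], "delta_rot": [0, 0, 0], "jaw": 6}]'

```text
time: 21.45
tool_pos: [0.4472, 0.0441, 0.1519]
tool_rot: [-0.337, 0.656, 0.417, 0.531]
contact_force: [1.2, 0.8, 1.4]
gripper_width: 0.702
grasp_force: 0.0
```

```bash
python3 - <<'E'
from h import *
s=state();print(s['tool_pos'],s['gripper_width'],s['grasp_force'],s['contact_force'],s['joint_pos'])
w=grab('wrist','pics/w9.png')
P=np.array([np.r_[wp(w,u,v),u,v] for v in range(60,400,2) for u in range(100,540,2) if w['range_z'][v,u]>0])
m=np.hypot(P[:,0]-.487,P[:,1]-.136)<.04
for a in range(70,210,10):
    q=P[m&(P[:,2]>a/1e3)&(P[:,2]<a/1e3+.01)]
    if len(q): print(a,len(q),q[:,:3].mean(0).round(4),q[:,0].min().round(4),q[:,0].max().round(4))
print('top z',P[m][:,2].max())
E
```

```text
[0.44721781 0.04411185 0.15187058] 0.702184588794278 0.0 [1.21039699 0.80008469 1.36697071] [-0.80572548 -0.09658771  2.32086525  1.17763135  1.72262454 -0.72469523]
70 340 [0.4752 0.1212 0.075 ] 0.4493 0.5083
80 365 [0.4775 0.1276 0.086 ] 0.4531 0.5065
90 130 [0.4813 0.1285 0.0915] 0.455 0.5061
100 31 [0.4887 0.1335 0.1052] 0.4848 0.4939
110 33 [0.4887 0.1336 0.115 ] 0.485 0.4935
120 36 [0.4879 0.1339 0.1247] 0.4844 0.4936
130 36 [0.4871 0.1336 0.1349] 0.484 0.4914
140 29 [0.487  0.133  0.1442] 0.4836 0.4912
150 69 [0.4839 0.1258 0.1564] 0.4731 0.4985
160 149 [0.4828 0.1246 0.1653] 0.4712 0.5014
170 170 [0.4832 0.1252 0.1752] 0.4716 0.502
180 161 [0.4836 0.1277 0.1848] 0.4735 0.5012
190 76 [0.486  0.1331 0.1926] 0.476 0.495
top z 0.1960641554142158
```

The tulip top is at 0.196 m (12 + 184 mm: fully home) and it stands upright with the gripper clear. One check that both vases are where they were, then hand in.

```bash
python3 - <<'E'
from h import *
from scipy.optimize import least_squares
w=load('wrist')
P=np.array([wp(w,u,v) for v in range(60,420) for u in range(100,540,2) if w['range_z'][v,u]>0])
P=P[(P[:,2]>.083)&(P[:,2]<.097)&(np.hypot(P[:,0]-.48,P[:,1]-.13)<.04)]
r=least_squares(lambda q:np.hypot(P[:,0]-q[0],P[:,1]-q[1])-.024,[.48,.13],loss='soft_l1',f_scale=.003);print('mouth now',r.x,len(P))
b=grab('top','pics/t9.png');b0=load('top')
P=np.array([pt(b,u,v) for v in range(250,280,2) for u in range(362,400,2)]);print('glass',P[(P[:,2]>.05)&(P[:,2]<.075)].mean(0))
print(job_done())
E
```

```text
mouth now [0.47844342 0.1309936 ] 803
glass [ 0.55325812 -0.11724511  0.06146145]
the job is handed in; nothing more can be done
None
```

The tulip is planted fully home and standing upright in one of the stoneware vase's frog holes. I let go only after it had dropped in, and handed the job in at about 21.5 s. The highest contact force I read in the search was about 8 N. Both vases stand where they were to within my measurements (a few mm).

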